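# Check the inner gate, then open the airlock lid

### The arm

A 6-joint arm with a two-finger parallel gripper is mounted at the origin on a cart in front of the work surface, level with it; the furniture and walls round the work are solid. World frame = base frame: x ahead of the robot, y to its left, z up, the work surface at z = 0. Lengths are in m, angles in degrees, forces in N, time in s.
With the tool pointing down it reaches from about 0.4 to 0.825 m from the base axis. Payload 7 kg.
Tool frame: the origin (TCP) lies at the very end of the fingers, on their centre line; the grasp point (between the pads) lies 19 mm behind it (ctrl.tcp_to_grasp is the distance from the TCP to the grasp point, in m); z points along the fingers, y is the direction in which the jaws open and shut (so a half turn about z gives the same grasp; the last joint's range is limited). The gripper opens to 88 mm and grips with 3 to 60 N. Pads are 19 mm wide; open, the fingers measure 130 mm over their backs; the gripper's body (78 mm by 193 mm) begins 47 mm behind the grasp point.
Start: joints at [-54.654, 20.546, 0.682, 0, -70.136, -16.507], TCP at [0.218, -0.639, 0.227] pointing down, gripper open.
Joint ranges: [-176.03, 176.03], [-82.01, 121.73], [-58.28, 71.71], [-173.87, 95.51], [-174.79, -0.11], [-173.66, 173.66]. Speed limits (degrees/s): [136.94, 136.94, 172.46, 180, 180, 180].

### API

Orientations are given as [roll, pitch, yaw] about the fixed x, y, z axes, in that order (R = Rz(yaw) Ry(pitch) Rx(roll)).
In Python, from plant import ctrl gives the robot as it stands.
- The arm moves only by the tool jog_arm, never from a script. Its argument "commands" is a list of rows, each an object of numbers: "x", "y", "z": the shift along the tool's x, y, z in cm; "roll": the turn about the tool's z in rad. In form: [{"x": .., "y": .., "z": .., "roll": ..}, ...]. A call has 1 to 12 rows; each row shifts and turns the commanded pose from where the row before left it, along the tool's axes as they then stand; what a row does not reach is not made up. A row lasts 1/10 s, in which the tool goes at most 50 mm and 8.59 degrees, less where a joint would pass 70% of its speed; a pose out of reach is approached as far as the arm can. A call is refused whole if a number of a shift passes 5 or a number of a turn 0.15, either way. A call with a gripper value outside its range is refused whole. "gripper" is the finger opening in cm, from 0 to 8.76, set as the call begins (left out, the last holds). The fingers move at their own pace and stop on an object; the grip force is fixed at half the most. Time passes only in rows, so rows that do not move let the fingers close. It gives the time, the measured TCP pose, the force and the opening at its end, in the units of the state.
- ctrl.get_obs(): the state, without advancing time (a new reading comes with each control period).
- ctrl.snapshot(name): name is "side" or "top"; returns a dict with "image" (480x640x3 uint8, red, green, blue), "mtx" (3x3 intrinsics, pixels), "k1" (the pictures are not rectified: a ray, as slopes to the right and down, at radius r is drawn at 1 + k1 r^2 times it, then the intrinsics apply), "position" and "orientation" of the camera in the world. Camera axes: x right, y up, looking along -z (the intrinsics and any distortion apply to the point x, -y, -z); pixel columns grow to the right and rows downward; lengths in m; the calibration is good to about 2 mm. A picture is of the moment at which its call begins. There is no depth.
- ctrl.close_job(): hands the job in, once; it reports no verdict.
Trained networks look in the newest picture that a camera, given by its name, has taken for a name from the list of things; names that differ only in an ending like _2 or _b are one class to them, and where a whole thing is asked for, a point or a joint stands for the part that bears it (a point fixed in the world has none). Each returns a list of dicts, best first, with "confidence" (0 to 1); they miss things now and then, are a little off and sometimes report something else, mostly with a low value. They report only what shows in the picture. A call takes as long as a camera call.
- ctrl.search_frame(camera, query): "position" ([column, row] as shares, 0 to 1, of the picture: columns of its width, rows of its height, amid what is visible of it).
- ctrl.regions_of(camera, query): "mask" (480x640 bool, what is visible of it) and "position" ([column, row] as shares, 0 to 1, of the picture: columns of its width, rows of its height, amid what is visible of it).
The state is a dict: "clock": time; "joint_pos": joint angles; "qvel": joint speeds; "tau": joint torques, N m; "tool_pos": TCP position; "orientation": TCP orientation; "force": force on the tool from outside, world axes, zero at the start; "moment": the same for the moment, N m; "opening": finger opening in m.
Only numpy, scipy, OpenCV 4.12 (cv2) and the standard library are available. Lean on these libraries where they do the work, as an engineer would, in place of code of your own. Each camera call takes 0.05 s, during which the arm holds its last target.

### The job

Open the airlock of the transfer box with the blue lid so that a sample can be loaded. First make sure by touch that its inner gate is shut: press down firmly on that box's red gate handle until it is fully home; only then slide the blue lid fully open by its knob, towards the front of the box. Let go, leave the gate shut, and do not touch the other transfer box with the yellow lid.

Things in the scene. Friction and masses are not known exactly. Their poses are not given: they have to be found in the camera images.
- gate_handle: red bar handle (16 x 60 x 12 mm) on the inner gate of the blue-lidded transfer box (white, 230 x 100 x 85 mm, fixed). Origin: centre of the bar's top face; x to the back of the box, y to its left, z up. Gate shut: origin 120 mm above the worktop; at the start it may be up to 25 mm higher. Slides straight down with about 2 N until its stop and stays where left.
- lid_knob (a point): grip point on the axis of the round blue lid knob, 116 mm above the worktop. The knob is 24 mm across, 36 mm high, from the lid's face at 92 mm to its top at 128 mm, free on all sides. With the lid closed it stands 70 mm in front of (-x of) the gate handle, on the box's centre line. Same axes as the gate handle.
- outer_lid (a joint): how far the blue outer lid has been slid open (m): 0 closed, 0.075 fully open at its stop. Lid and knob slide level along -x of the gate handle (to the front of the box, the side with the round gauge, which faces the robot); this takes about 2 N and the lid stays where it is left.
- spare_box: the other transfer box, the same but with a yellow lid and a red gate handle; fixed, to be left alone. Origin: centre of its underside, on the worktop; x to its back, z up. It reaches 115 mm to the front (-x) and back, gauge and nipple a further 24 mm in front, 50 mm to each side (y), and is at most 145 mm high.

How it is judged:
By the outcome, as a careful person would: the job done as asked, in the order asked, and still so for the second after the job is handed in, with the robot touching nothing.
It also fails if it takes over 38 s, if anything falls off the work surface, if the arm or the gripper's body presses on something with over 40 N, if the wrist force passes 120 N, or if a joint passes its speed limit or range.

## Working session

There is one attempt and no reset: what is moved stays moved. The work goes in short steps, Python scripts to look and compute and a tool call to move; the robot and the scene stay as the last step left them, time stands still between calls to the robot, and variables do not carry over. Pictures are saved under pics/ and viewed, and the job is handed in when it is done.

Besides the shell and the picture viewer there is one more tool, called after "Emit:" as a command line: name --argument value ..., lists and objects as JSON in quotes. jog_arm: Moves the arm, as the interface text tells. Its arguments: {"type":"object","properties":{"commands":{"type":"array"},"gripper":{"type":"number"}},"required":["commands"]}

```bash
mkdir -p pics; ls; cat > h.py <<'E'
import numpy as np,cv2
from plant import ctrl
from scipy.spatial.transform import Rotation as R
def cam(s):
    o=np.array(s["orientation"],float)
    Rm=o if o.shape==(3,3) else R.from_euler('xyz',o,degrees=True).as_matrix()
    return Rm,np.array(s["position"])
def ray(s,px):
    K=np.array(s["mtx"]);d=np.array([(px[0]-K[0,2])/K[0,0],(px[1]-K[1,2])/K[1,1]])
    u=d.copy()
    for _ in range(30): u=d/(1+s["k1"]*(u@u))
    Rm,p=cam(s);return p,Rm@np.array([u[0],-u[1],-1])
def atz(s,px,z):
    p,v=ray(s,px);return p+v*(z-p[2])/v[2]
def proj(s,P):
    Rm,p=cam(s);c=Rm.T@(np.array(P)-p);u=np.array([c[0],-c[1]])/-c[2]
    u=u*(1+s["k1"]*(u@u));K=np.array(s["mtx"]);return K[:2,:2]@u+K[:2,2]
def save(s,n): cv2.imwrite(f"pics/{n}.png",cv2.cvtColor(s["image"],cv2.COLOR_RGB2BGR))
E
python3 - <<'E'
from h import *
print(ctrl.get_obs())
for n in("top","side"):
    s=ctrl.snapshot(n);save(s,n+"0");print(n,s["mtx"],s["k1"],s["position"],s["orientation"])
    for q in("gate_handle","lid_knob","outer_lid","spare_box"):
        for r in ctrl.regions_of(n,q):
            px=np.array(r["position"])*[640,480];print(q,round(r["confidence"],2),px.round(1),r["mask"].sum(),[atz(s,px,z).round(3) for z in(.12,.145)])
E
```

```text
pics
{'clock': 0.0, 'joint_pos': array([-5.46575185e+01,  2.05909526e+01,  6.34819410e-01, -1.89786160e-02,
       -7.01381515e+01, -1.65065243e+01]), 'qvel': array([ 0.03166092,  0.0151319 ,  0.0679808 , -0.06212667, -0.01525931,
       -0.06112142]), 'tau': array([ 9.13797812e-04, -5.82720208e+01,  2.93062913e+01,  6.99699104e+00,
        6.91094989e-03, -1.58930366e-04]), 'tool_pos': array([ 0.21773371, -0.63839832,  0.22563969]), 'orientation': array([ 1.79904532e+02, -9.68502976e-03, -1.61170497e+02]), 'force': array([-0.41127721,  0.41753042, -0.56460327]), 'moment': array([-0.03410534,  0.02464301,  0.01717234]), 'opening': 0.08769099251705784}
top [[577.20864115   0.         315.21360627]
 [  0.         577.20864115 240.63971973]
 [  0.           0.           1.        ]] -0.09775950622769002 [0.42363938 0.13402663 0.93395339] [ 10.35832783   1.767233   -90.73344334]
gate_handle 0.69 [396.9 221.7] 729 [array([0.598, 0.039, 0.12 ]), array([0.593, 0.042, 0.145])]
lid_knob 0.78 [400.8 261.3] 3001 [array([0.541, 0.036, 0.12 ]), array([0.537, 0.039, 0.145])]
outer_lid 0.77 [399.4 264.8] 3019 [array([0.536, 0.038, 0.12 ]), array([0.532, 0.041, 0.145])]
spare_box 0.82 [238.7 243.2] 10901 [array([0.571, 0.268, 0.12 ]), array([0.567, 0.263, 0.145])]
side [[506.42709943   0.         317.42816867]
 [  0.         506.42709943 237.23217369]
 [  0.           0.           1.        ]] -0.10959686455669848 [ 0.35821686 -0.46697204  0.63452349] [ 50.87592918  -0.47975237 -19.62783596]
lid_knob 0.89 [313.  299.1] 2090 [array([0.523, 0.   , 0.12 ]), array([ 0.515, -0.023,  0.145])]
outer_lid 0.66 [315.  298.6] 2183 [array([ 0.526, -0.   ,  0.12 ]), array([ 0.518, -0.023,  0.145])]
spare_box 0.7 [293.9 220.5] 8132 [array([0.552, 0.182, 0.12 ]), array([0.543, 0.151, 0.145])]
```

View pics/top0.png

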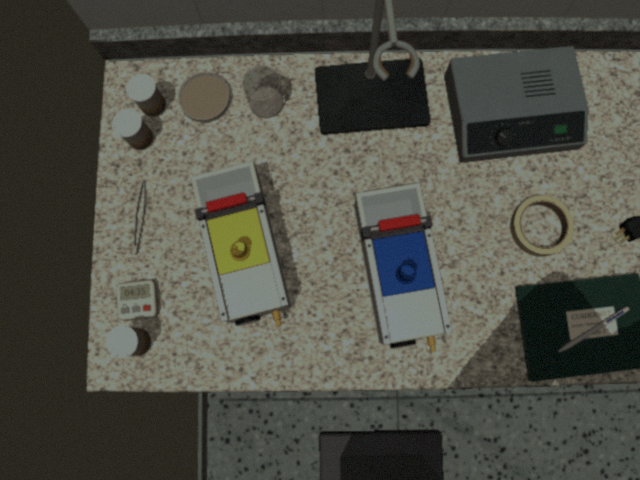

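View pics/side0.png

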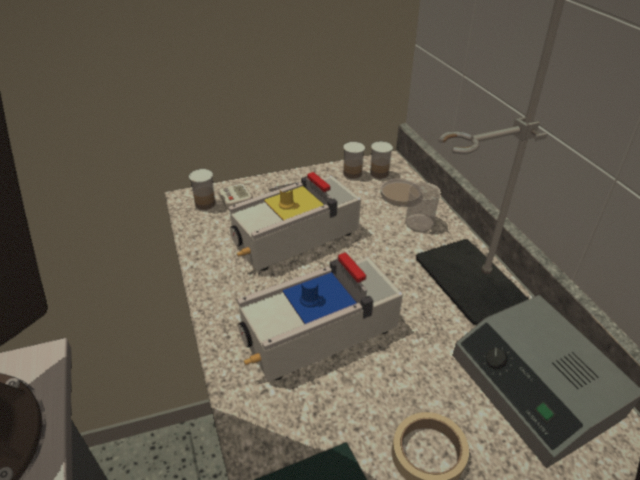

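The top view shows the blue lid at about (403,262), its knob at (408,270) and the red handle at (400,223). The yellow box is to the left at about (240,245). In the side view the blue knob is at (310,292) and its red handle at (350,267), which looks raised. Next I'll measure these more closely.

```bash
python3 - <<'E'
from h import *
S={}
for n in("top","side"):
    s=ctrl.snapshot(n);S[n]=s
    im=s["image"].astype(int);
    red=((im[...,0]>110)&(im[...,1]<60)&(im[...,2]<70)).astype(np.uint8)
    N,l,st,c=cv2.connectedComponentsWithStats(red)
    for i in range(1,N):
        if st[i,4]>60:
            r=cv2.minAreaRect(np.argwhere(l==i)[:,::-1].astype(np.float32));print(n,'red',st[i],c[i].round(1),cv2.boxPoints(r).round(1).tolist())
    b=((im[...,2]>90)&(im[...,0]<60)).astype(np.uint8)
    N,l,st,c=cv2.connectedComponentsWithStats(b);i=1+np.argmax(st[1:,4]);r=cv2.minAreaRect(np.argwhere(l==i)[:,::-1].astype(np.float32));bp=cv2.boxPoints(r)
    print('blue',bp.round(1).tolist(),[atz(s,p,.092).round(3).tolist() for p in bp])
for n,(x,y,w,h) in dict(top=(350,180,100,80*2),side=(230,240,180,150)).items():
    im=S[n]["image"][y:y+h,x:x+w];f=4 if n=="side" else 4
    im=cv2.resize(im,None,fx=f,fy=f if n=="side" else 3.75,interpolation=cv2.INTER_CUBIC);cv2.imwrite(f"pics/{n}z.png",cv2.convertScaleAbs(im[...,::-1],alpha=1.5))
E
```

```text
top red [207 193  38  18 323] [225.4 201.5] [[205.8000030517578, 202.10000610351562], [243.1999969482422, 192.6999969482422], [245.1999969482422, 200.89999389648438], [207.8000030517578, 210.3000030517578]]
top red [380 215  40  15 341] [399.1 221.8] [[379.1000061035156, 220.8000030517578], [417.8999938964844, 214.39999389648438], [419.29998779296875, 222.89999389648438], [380.6000061035156, 229.39999389648438]]
blue [[373.0, 240.3000030517578], [423.0, 231.10000610351562], [433.3999938964844, 287.0], [383.3999938964844, 296.29998779296875]] [[0.577, 0.072, 0.092], [0.589, -0.002, 0.092], [0.506, -0.014, 0.092], [0.494, 0.06, 0.092]]
side red [308 173  21  16 125] [318.1 180.5] [[307.5, 175.60000610351562], [311.1000061035156, 171.1999969482422], [328.5, 185.39999389648438], [324.8999938964844, 189.8000030517578]]
side red [338 254  28  25 255] [351.3 266. ] [[337.29998779296875, 256.5], [343.3999938964844, 251.0], [365.3999938964844, 275.6000061035156], [359.29998779296875, 281.1000061035156]]
blue [[282.6000061035156, 290.0], [340.8999938964844, 266.70001220703125], [355.1000061035156, 302.29998779296875], [296.8999938964844, 325.70001220703125]] [[0.495, 0.058, 0.092], [0.597, 0.078, 0.092], [0.588, -0.001, 0.092], [0.493, -0.016, 0.092]]
```

View pics/topz.png

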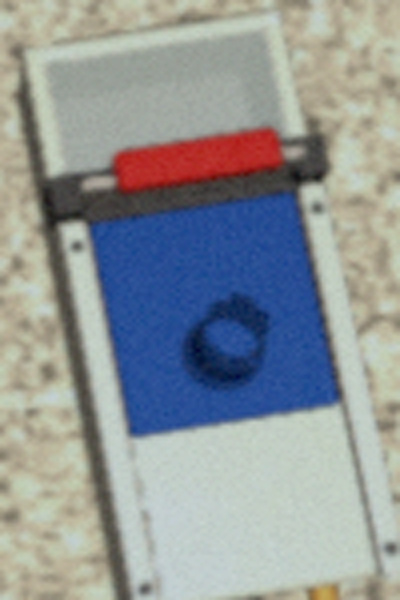

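View pics/sidez.png

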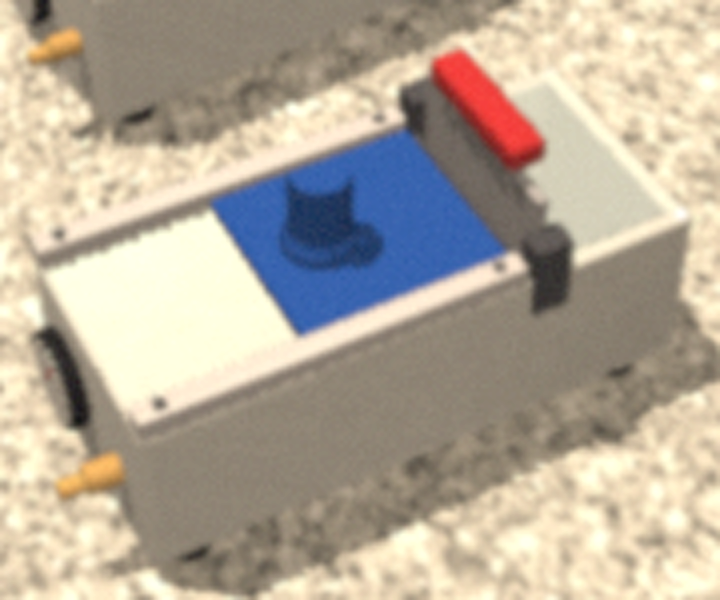

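```bash
python3 - <<'E'
from h import *
from scipy.optimize import least_squares
from itertools import product
M={}
for n in("top","side"):
    s=ctrl.snapshot(n);im=s["image"].astype(int)
    red=((im[...,0]>70)&(im[...,0]>2.0*im[...,1])&(im[...,0]>2.0*im[...,2])).astype(np.uint8)
    N,l,st,c=cv2.connectedComponentsWithStats(red);w=(399,222) if n=="top" else (351,266)
    i=l[w[1],w[0]];M[n]=(s,(l==i));print(n,st[i])
def feats(hull):
    # mask extents along 8 directions
    a=np.radians(np.arange(0,360,15));D=np.c_[np.cos(a),np.sin(a)];return (hull@D.T).max(0)
obs={}
for n,(s,m) in M.items():
    p=np.argwhere(m)[:,::-1].astype(float);obs[n]=feats(p)+0.3
def res(q):
    x,y,z,yw=q;r=[]
    Rz=R.from_euler('z',yw).as_matrix()
    C=np.array([[a*.008,b*.03,c] for a,b,c in product((-1,1),(-1,1),(0,-.012))])@Rz.T+[x,y,z]
    for n in M: r.append(feats(np.array([proj(M[n][0],c) for c in C]))-obs[n])
    return np.concatenate(r)
f=least_squares(res,[.595,.04,.13,.15],loss='soft_l1',x_scale=[.01,.01,.01,.1]);print(f.x.round(4),np.degrees(f.x[3]),np.abs(f.fun).mean(),f.fun.round(1))
x,y,z,yw=f.x
k=np.array([x,y])-.07*np.array([np.cos(yw),np.sin(yw)]);print('knob pred',k)
print('knob from top', atz(M["top"][0],(407.5,270.1),.128))
for n in M:
    print(n,proj(M[n][0],[*k,.128]),proj(M[n][0],[*k,.092]))
# spare
s=M["top"][0]
print('spare lid red', [atz(s,p,.13).round(3) for p in ((225.4,201.5),(241,247),(286,304),(254,165),(218,322),(195,178))])
E
```

```text
top [379 215  42  16 437]
side [338 253  27  29 353]
[0.5957 0.0376 0.132  0.077 ] 4.413968527172003 1.7635024074429202 [0.4 1.  1.4 2.1 2.5 2.7 0.5 1.  1.4 1.7 1.9 1.4 2.  2.1 2.5 2.8 3.  2.4
 0.4 0.8 1.  1.2 1.2 0.7 1.3 1.6 2.4 3.  2.9 2.3 3.4 3.7 3.7 3.5 0.4 0.9
 0.4 0.8 1.4 1.8 1.4 0.9 2.  2.4 2.7 2.7 0.2 0.9]
knob pred [0.52592862 0.03226008]
knob from top [0.52690053 0.0279446  0.128     ]
top [404.45601641 270.84326801] [401.47676614 273.99506986]
side [307.71796298 279.36139182] [307.81594211 296.86422809]
spare lid red [array([0.631, 0.286, 0.13 ]), array([0.564, 0.263, 0.13 ]), array([0.482, 0.199, 0.13 ]), array([0.685, 0.245, 0.13 ]), array([0.458, 0.294, 0.13 ]), array([0.667, 0.332, 0.13 ])]
```

```bash
python3 - <<'E'
from h import *
from scipy.optimize import least_squares
s=ctrl.snapshot("top")
for A,B in (((379.1,220.8),(417.9,214.4)),((380.6,229.4),(419.3,222.9))):
    d=atz(s,A,.132)-atz(s,B,.132);print('handle yaw',np.degrees(np.arctan2(-d[0],d[1])),np.linalg.norm(d))
# rail screws in zoom px -> full
for A,B in (((77,246),(146,588)),((317,208),(390,548))):
    A,B=[np.array([350+p[0]/4,180+p[1]/3.75]) for p in(A,B)]
    a,b=atz(s,A,.095),atz(s,B,.095);d=a-b;print('rail',a.round(4),b.round(4),np.degrees(np.arctan2(d[1],d[0])),np.linalg.norm(d))
# side knob axis
t=ctrl.snapshot("side")
c=np.array([230+320/4,240+182/4]);print('side knob top',c,atz(t,c,.128))
for xy in((.527,.028),(.527,.030)): print(proj(t,[*xy,.128]),proj(s,[*xy,.128]))
E
```

```text
handle yaw 8.492686706477803 0.05608711691239789
handle yaw 8.637973242822147 0.05581624976122871
rail [0.5685 0.0784 0.095 ] [0.4352 0.0574 0.095 ] 8.962910220928595 0.13491210046199614
rail [ 0.582  -0.0107  0.095 ] [ 0.4488 -0.0309  0.095 ] 8.654379048456999 0.13481035103363562
side knob top [310.  285.5] [0.5249475  0.01931747 0.128     ]
[309.38313719 281.14216046] [407.45775829 270.03042317]
[308.93123997 280.22468538] [406.03462823 270.05648634]
```

```bash
python3 - <<'E'
from h import *
from scipy.optimize import least_squares
s=ctrl.snapshot("top");t=ctrl.snapshot("side")
for a,b in (((372,74),(444,135)),((417,72),(462,148)),((395,50),(480,138))):
    f=least_squares(lambda q:np.r_[proj(s,q)-a,proj(t,q)-b],[.8,.05,.3]);print(f.x.round(3),f.fun.round(1))
print(ctrl.get_obs()["clock"])
E
```

```text
[0.744 0.081 0.297] [ 0.8 -2.4 -2.8  1.1]
[0.741 0.029 0.305] [ 0.6 -1.7 -2.   0.8]
[0.778 0.051 0.3  ] [ 2.  -5.7 -6.6  2.7]
0.9
```

Emit:
jog_arm --commands '[{"roll": 0.0885},{"roll": 0.0885},{},{}]' --gripper 0

```text
validation failed for argument at $.co...
```

Emit:
jog_arm --commands '[{"x": 0,"y": 0,"z": 0,"roll": 0.0885},{"x": 0,"y": 0,"z": 0,"roll": 0.0885},{"x": 0,"y": 0,"z": 0,"roll": 0},{"x": 0,"y": 0,"z": 0,"roll": 0}]' --gripper 0

```text
clock: 1.3
tool_pos: [0.2179, -0.6389, 0.2266]
orientation: [-180.0, 0.0, -171.2]
force: [-0.8, -0.6, -0.1]
opening: 0.061
```

Emit:
jog_arm --commands '[{"x": -2.38,"y": 3.05,"z": 0,"roll": 0},{"x": -2.38,"y": 3.05,"z": 0,"roll": 0},{"x": -2.38,"y": 3.05,"z": 0,"roll": 0},{"x": -2.38,"y": 3.05,"z": 0,"roll": 0},{"x": -2.38,"y": 3.05,"z": 0,"roll": 0},{"x": -2.38,"y": 3.05,"z": 0,"roll": 0},{"x": -2.38,"y": 3.05,"z": 0,"roll": 0},{"x": -2.38,"y": 3.05,"z": 0,"roll": 0},{"x": -2.38,"y": 3.05,"z": 0,"roll": 0},{"x": -2.38,"y": 3.05,"z": 0,"roll": 0},{"x": 0,"y": 0,"z": 0,"roll": 0},{"x": 0,"y": 0,"z": 0,"roll": 0}]'

```text
clock: 2.5
tool_pos: [0.4076, -0.3006, 0.2268]
orientation: [-180.0, 0.0, -171.1]
force: [-0.6, -0.8, 0.1]
opening: 0.0007
```

Emit:
jog_arm --commands '[{"x": -2.38,"y": 3.05,"z": 0,"roll": 0},{"x": -2.38,"y": 3.05,"z": 0,"roll": 0},{"x": -2.38,"y": 3.05,"z": 0,"roll": 0},{"x": -2.38,"y": 3.05,"z": 0,"roll": 0},{"x": -2.38,"y": 3.05,"z": 0,"roll": 0},{"x": -2.38,"y": 3.05,"z": 0,"roll": 0},{"x": -2.38,"y": 3.05,"z": 0,"roll": 0},{"x": -2.38,"y": 3.05,"z": 0,"roll": 0},{"x": -2.38,"y": 3.05,"z": 0,"roll": 0},{"x": -2.38,"y": 3.05,"z": 0,"roll": 0},{"x": 0,"y": 0,"z": 0,"roll": 0},{"x": 0,"y": 0,"z": 0,"roll": 0}]'

```text
clock: 3.7
tool_pos: [0.5964, 0.0357, 0.2259]
orientation: [-180.0, -0.1, -171.3]
force: [-0.1, -0.3, -0.9]
opening: 0.0006
```

Emit:
jog_arm --commands '[{"x": 0,"y": 0.15,"z": 1.4,"roll": 0},{"x": 0,"y": 0,"z": 1.4,"roll": 0},{"x": 0,"y": 0,"z": 1.4,"roll": 0},{"x": 0,"y": 0,"z": 1.4,"roll": 0},{"x": 0,"y": 0,"z": 1.4,"roll": 0},{"x": 0,"y": 0,"z": 0,"roll": 0},{"x": 0,"y": 0,"z": 0,"roll": 0}]'

```text
clock: 4.4
tool_pos: [0.596, 0.0375, 0.1563]
orientation: [-180.0, -0.0, -171.3]
force: [-0.5, 0.2, 0.7]
opening: 0.0008
```

```bash
python3 - <<'E'
from h import *
s=ctrl.snapshot("side");im=cv2.resize(s["image"][150:390,200:440],None,fx=2.4,fy=2.4,interpolation=cv2.INTER_CUBIC);cv2.imwrite("pics/press0.png",cv2.convertScaleAbs(im[...,::-1],alpha=1.5));print(ctrl.get_obs()["tool_pos"])
E
```

```text
[0.59634458 0.03766309 0.15683361]
```

View pics/press0.png

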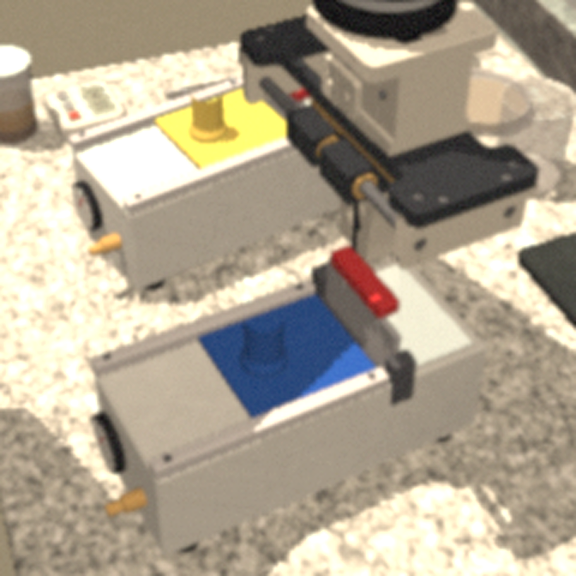

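The closed fingers (about 358,235 in the crop) hang right above the red bar (362,280). I'll go down slowly until they touch.

Emit:
jog_arm --commands '[{"x": 0,"y": 0,"z": 0.4,"roll": 0},{"x": 0,"y": 0,"z": 0.4,"roll": 0},{"x": 0,"y": 0,"z": 0.4,"roll": 0},{"x": 0,"y": 0,"z": 0.4,"roll": 0},{"x": 0,"y": 0,"z": 0.4,"roll": 0},{"x": 0,"y": 0,"z": 0.4,"roll": 0},{"x": 0,"y": 0,"z": 0.4,"roll": 0},{"x": 0,"y": 0,"z": 0.2,"roll": 0},{"x": 0,"y": 0,"z": 0,"roll": 0}]'

```text
clock: 5.35
tool_pos: [0.5959, 0.0376, 0.1262]
orientation: [-180.0, -0.0, -171.3]
force: [-0.1, -0.4, 0.0]
opening: 0.0005
```

Emit:
jog_arm --commands '[{"x": 0,"y": 0,"z": 0.2,"roll": 0},{"x": 0,"y": 0,"z": 0.2,"roll": 0}]'

```text
clock: 5.55
tool_pos: [0.5961, 0.0376, 0.1227]
orientation: [-180.0, 0.0, -171.3]
force: [-1.0, -0.2, 0.9]
opening: 0.0002
```

Emit:
jog_arm --commands '[{"x": 0,"y": 0,"z": 0.2,"roll": 0}]'

```text
clock: 5.65
tool_pos: [0.5961, 0.0376, 0.1206]
orientation: [180.0, 0.0, -171.3]
force: [-1.6, 0.6, 2.6]
opening: 0.0005
```

Emit:
jog_arm --commands '[{"x": 0,"y": 0,"z": 0.1,"roll": 0}]'

```text
clock: 5.75
tool_pos: [0.5962, 0.0376, 0.1202]
orientation: [-180.0, 0.0, -171.3]
force: [-4.1, 0.8, 13.9]
opening: 0.0004
```

Emit:
jog_arm --commands '[{"x": 0,"y": 0,"z": 0.05,"roll": 0},{"x": 0,"y": 0,"z": 0,"roll": 0},{"x": 0,"y": 0,"z": 0,"roll": 0}]'

```text
clock: 6.05
tool_pos: [0.5962, 0.0376, 0.1202]
orientation: [-180.0, 0.1, -171.3]
force: [-3.3, 1.1, 10.2]
opening: 0.0006
```

Emit:
jog_arm --commands '[{"x": 0,"y": 0,"z": 0.1,"roll": 0},{"x": 0,"y": 0,"z": 0,"roll": 0},{"x": 0,"y": 0,"z": 0,"roll": 0}]'

```text
clock: 6.35
tool_pos: [0.5962, 0.0376, 0.1201]
orientation: [-180.0, 0.1, -171.3]
force: [-6.7, 0.2, 17.7]
opening: 0.0003
```

Emit:
jog_arm --commands '[{"x": 0,"y": 0,"z": -0.5,"roll": 0},{"x": 0,"y": 0,"z": -1.5,"roll": 0},{"x": 0,"y": 0,"z": -1.5,"roll": 0},{"x": 0,"y": 0,"z": -1.5,"roll": 0},{"x": 0,"y": 0,"z": -1.5,"roll": 0},{"x": 1.4,"y": 0,"z": 0,"roll": 0},{"x": 1.4,"y": 0,"z": 0,"roll": 0},{"x": 1.4,"y": 0,"z": 0,"roll": 0},{"x": 1.4,"y": 0,"z": 0,"roll": 0},{"x": 1.4,"y": 0,"z": 0,"roll": 0},{"x": 0,"y": 0,"z": 0,"roll": 0},{"x": 0,"y": 0,"z": 0,"roll": 0}]'

```text
clock: 7.55
tool_pos: [0.5267, 0.0271, 0.1834]
orientation: [180.0, 0.1, -171.3]
force: [-1.0, 0.1, -0.5]
opening: 0.0004
```

Emit:
jog_arm --commands '[{"x": 0,"y": 0,"z": 0,"roll": 0},{"x": 0,"y": 0,"z": 0,"roll": 0},{"x": 0,"y": 0,"z": 0,"roll": 0},{"x": 0,"y": 0,"z": 0,"roll": 0},{"x": 0,"y": 0,"z": 0,"roll": 0}]' --gripper 7

```text
clock: 8.05
tool_pos: [0.5269, 0.027, 0.1829]
orientation: [-180.0, -0.0, -171.3]
force: [0.2, -0.0, -0.1]
opening: 0.0347
```

```bash
python3 - <<'E'
from h import *
s=ctrl.snapshot("side");im=cv2.resize(s["image"][150:390,200:440],None,fx=2.4,fy=2.4,interpolation=cv2.INTER_CUBIC);cv2.imwrite("pics/knob0.png",cv2.convertScaleAbs(im[...,::-1],alpha=1.5));print(ctrl.get_obs()["tool_pos"])
u=s["image"]
print([proj(s,[.5955,.0373,z]) for z in(.12,.132)])
E
```

```text
[0.52683621 0.02702535 0.18292834]
[array([350.7869439 , 270.38820565]), array([351.19757636, 264.42847957])]
```

View pics/knob0.png

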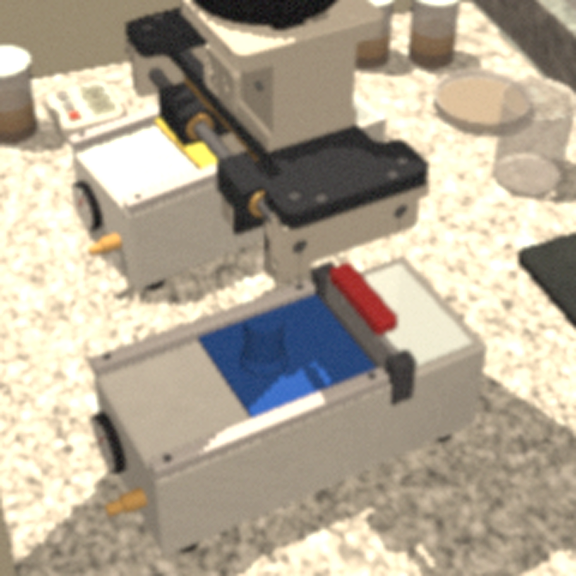

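The handle dropped about 7 px in the side view (crop row 280 to 297), so it is down. The fingers are now over the knob at about (263,340). I'll use a narrow opening so they clear the side rails.

Emit:
jog_arm --commands '[{"x": 0,"y": 0,"z": 0,"roll": 0},{"x": 0,"y": 0,"z": 0,"roll": 0},{"x": 0,"y": 0,"z": 0,"roll": 0},{"x": 0,"y": 0,"z": 1.5,"roll": 0},{"x": 0,"y": 0,"z": 1.5,"roll": 0},{"x": 0,"y": 0,"z": 1.5,"roll": 0},{"x": 0,"y": 0,"z": 0.5,"roll": 0},{"x": 0,"y": 0,"z": 0.3,"roll": 0},{"x": 0,"y": 0,"z": 0.3,"roll": 0}]' --gripper 3.8

```text
clock: 9.0
tool_pos: [0.5272, 0.0271, 0.1274]
orientation: [-180.0, 0.0, -171.3]
force: [0.2, -0.2, 0.3]
opening: 0.0378
```

```bash
python3 - <<'E'
from h import *
s=ctrl.snapshot("side");im=cv2.resize(s["image"][150:390,200:440],None,fx=2.4,fy=2.4,interpolation=cv2.INTER_CUBIC);cv2.imwrite("pics/knob1.png",cv2.convertScaleAbs(im[...,::-1],alpha=1.5));print(ctrl.get_obs())
E
```

```text
{'clock': 9.05, 'joint_pos': array([ 2.42599883e+01,  1.18801248e+01, -2.56580315e+01,  1.56803558e-03,
       -5.24446400e+01, -1.05560994e+02]), 'qvel': array([ 0.01160767, -0.18928703,  0.10462179, -0.22827901, -0.70366402,
        0.01378446]), 'tau': array([ 4.19188966e-02, -4.25924313e+01,  2.53767532e+01,  6.10287398e+00,
       -1.40963076e-01,  5.78614236e-04]), 'tool_pos': array([0.52697443, 0.02710776, 0.12701051]), 'orientation': array([ 1.79996583e+02,  1.69065725e-02, -1.71300050e+02]), 'force': array([-0.03036166, -0.11370052, -0.7224802 ]), 'moment': array([0.00708858, 0.05610329, 0.00573187]), 'opening': 0.03800605236844512}
```

View pics/knob1.png

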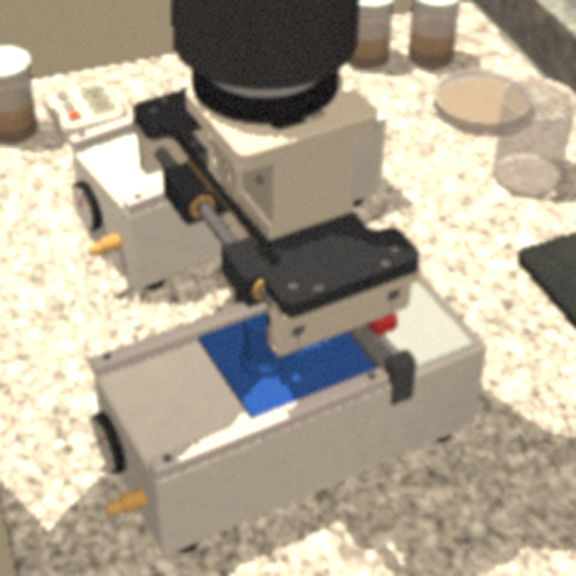

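Emit:
jog_arm --commands '[{"x": 0,"y": 0,"z": 0.3,"roll": 0},{"x": 0,"y": 0,"z": 0.3,"roll": 0}]'

```text
clock: 9.25
tool_pos: [0.5271, 0.0271, 0.1213]
orientation: [180.0, 0.1, -171.3]
force: [-0.9, 0.2, -1.1]
opening: 0.0377
```

Emit:
jog_arm --commands '[{"x": 0,"y": 0,"z": 0.4,"roll": 0},{"x": 0,"y": 0,"z": 0.4,"roll": 0},{"x": 0,"y": 0,"z": 0.4,"roll": 0}]'

```text
clock: 9.55
tool_pos: [0.5267, 0.027, 0.1087]
orientation: [-180.0, -0.0, -171.3]
force: [-0.2, 0.5, -0.0]
opening: 0.0381
```

Emit:
jog_arm --commands '[{"x": 0,"y": 0,"z": 0.4,"roll": 0},{"x": 0,"y": 0,"z": 0.4,"roll": 0},{"x": 0,"y": 0,"z": 0,"roll": 0}]'

```text
clock: 9.85
tool_pos: [0.5264, 0.0269, 0.1004]
orientation: [-180.0, -0.1, -171.3]
force: [-0.5, 0.2, 0.5]
opening: 0.0382
```

Emit:
jog_arm --commands '[{"x": 0,"y": 0,"z": 0.2,"roll": 0},{"x": 0,"y": 0,"z": 0,"roll": 0},{"x": 0,"y": 0,"z": 0,"roll": 0},{"x": 0,"y": 0,"z": 0,"roll": 0},{"x": 0,"y": 0,"z": 0,"roll": 0},{"x": 0,"y": 0,"z": 0,"roll": 0}]' --gripper 0

```text
clock: 10.45
tool_pos: [0.5268, 0.0269, 0.099]
orientation: [-180.0, -0.0, -171.3]
force: [0.9, -1.1, -3.9]
opening: 0.0236
```

Gripped at 23.6 mm, against a 24 mm knob. Now I'll slide the lid.

Emit:
jog_arm --commands '[{"x": 0.3,"y": 0,"z": 0,"roll": 0},{"x": 0.6,"y": 0,"z": 0,"roll": 0},{"x": 0.6,"y": 0,"z": 0,"roll": 0},{"x": 0.6,"y": 0,"z": 0,"roll": 0}]'

```text
clock: 10.85
tool_pos: [0.5052, 0.0237, 0.099]
orientation: [180.0, -0.0, -171.3]
force: [1.9, -0.9, -5.0]
opening: 0.0236
```

Emit:
jog_arm --commands '[{"x": 0.7,"y": 0,"z": 0,"roll": 0},{"x": 0.7,"y": 0,"z": 0,"roll": 0},{"x": 0.7,"y": 0,"z": 0,"roll": 0},{"x": 0.7,"y": 0,"z": 0,"roll": 0},{"x": 0.7,"y": 0,"z": 0,"roll": 0},{"x": 0.7,"y": 0,"z": 0,"roll": 0},{"x": 0.4,"y": 0,"z": 0,"roll": 0},{"x": 0,"y": 0,"z": 0,"roll": 0}]'

```text
clock: 11.65
tool_pos: [0.4594, 0.0166, 0.099]
orientation: [-180.0, -0.1, -171.3]
force: [-1.7, -1.9, -5.0]
opening: 0.0237
```

Emit:
jog_arm --commands '[{"x": 0.3,"y": 0,"z": 0,"roll": 0},{"x": 0.3,"y": 0,"z": 0,"roll": 0},{"x": 0,"y": 0,"z": 0,"roll": 0}]'

```text
clock: 11.95
tool_pos: [0.4542, 0.0158, 0.099]
orientation: [-180.0, -0.0, -171.3]
force: [0.6, -2.4, -5.2]
opening: 0.0241
```

Emit:
jog_arm --commands '[{"x": 0.15,"y": 0,"z": 0,"roll": 0},{"x": 0,"y": 0,"z": 0,"roll": 0}]'

```text
clock: 12.15
tool_pos: [0.453, 0.0157, 0.099]
orientation: [-180.0, -0.0, -171.3]
force: [1.8, -2.2, -7.5]
opening: 0.0237
```

Emit:
jog_arm --commands '[{"x": 0.15,"y": 0,"z": 0,"roll": 0},{"x": 0,"y": 0,"z": 0,"roll": 0}]'

```text
clock: 12.35
tool_pos: [0.4525, 0.0156, 0.0991]
orientation: [-180.0, 0.1, -171.3]
force: [6.8, -5.1, -12.1]
opening: 0.0237
```

Travel is 75.2 mm and the force is rising, so the lid is at its stop. One last nudge, then release.

Emit:
jog_arm --commands '[{"x": 0.1,"y": 0,"z": 0,"roll": 0},{"x": 0,"y": 0,"z": 0,"roll": 0}]'

```text
clock: 12.55
tool_pos: [0.4524, 0.0157, 0.0991]
orientation: [-180.0, 0.2, -171.3]
force: [9.4, -6.2, -16.0]
opening: 0.0238
```

Emit:
jog_arm --commands '[{"x": -0.2,"y": 0,"z": 0,"roll": 0},{"x": 0,"y": 0,"z": 0,"roll": 0},{"x": 0,"y": 0,"z": 0,"roll": 0},{"x": 0,"y": 0,"z": 0,"roll": 0},{"x": 0,"y": 0,"z": 0,"roll": 0}]' --gripper 3.8

```text
clock: 13.05
tool_pos: [0.4528, 0.0159, 0.0993]
orientation: [180.0, 0.0, -171.3]
force: [-0.2, -0.1, -0.2]
opening: 0.0381
```

My 2 mm back-off began before the fingers had opened, so it may have moved the lid about 0.4 mm. I'll regrip, pull to the stop and release without backing off.

Emit:
jog_arm --commands '[{"x": 0,"y": 0,"z": 0,"roll": 0},{"x": 0,"y": 0,"z": 0,"roll": 0},{"x": 0,"y": 0,"z": 0,"roll": 0},{"x": 0,"y": 0,"z": 0,"roll": 0},{"x": 0,"y": 0,"z": 0,"roll": 0},{"x": 0.15,"y": 0,"z": 0,"roll": 0},{"x": 0.1,"y": 0,"z": 0,"roll": 0},{"x": 0,"y": 0,"z": 0,"roll": 0}]' --gripper 0

```text
clock: 13.85
tool_pos: [0.4525, 0.0157, 0.0992]
orientation: [-180.0, 0.2, -171.3]
force: [12.5, -5.1, -13.0]
opening: 0.0234
```

Emit:
jog_arm --commands '[{"x": 0,"y": 0,"z": 0,"roll": 0},{"x": 0,"y": 0,"z": 0,"roll": 0},{"x": 0,"y": 0,"z": 0,"roll": 0},{"x": 0,"y": 0,"z": 0,"roll": 0},{"x": 0,"y": 0,"z": 0,"roll": 0}]' --gripper 3.8

```text
clock: 14.35
tool_pos: [0.45, 0.0154, 0.0991]
orientation: [180.0, -0.0, -171.3]
force: [-1.1, -0.3, -0.6]
opening: 0.0379
```

Emit:
jog_arm --commands '[{"x": 0,"y": 0,"z": -0.5,"roll": 0},{"x": 0,"y": 0,"z": -1,"roll": 0},{"x": 0,"y": 0,"z": -2,"roll": 0},{"x": 0,"y": 0,"z": -2,"roll": 0},{"x": 0,"y": 0,"z": -2,"roll": 0},{"x": 0,"y": 0,"z": -2,"roll": 0},{"x": 0,"y": 0,"z": -2,"roll": 0},{"x": 0,"y": 0,"z": -2,"roll": 0},{"x": 0,"y": 0,"z": 0,"roll": 0}]'

```text
clock: 15.25
tool_pos: [0.4517, 0.0157, 0.2378]
orientation: [180.0, 0.3, -171.3]
force: [0.8, 0.5, 0.1]
opening: 0.038
```

Emit:
jog_arm --commands '[{"x": 0,"y": -3,"z": 0,"roll": 0},{"x": 0,"y": -3,"z": 0,"roll": 0},{"x": 0,"y": -3,"z": 0,"roll": 0},{"x": 0,"y": -3,"z": 0,"roll": 0},{"x": 0,"y": -3,"z": 0,"roll": 0},{"x": 0,"y": -3,"z": 0,"roll": 0},{"x": 0,"y": -3,"z": 0,"roll": 0},{"x": 0,"y": -3,"z": 0,"roll": 0},{"x": 0,"y": 0,"z": 0,"roll": 0}]'

```text
clock: 16.15
tool_pos: [0.4865, -0.2245, 0.2338]
orientation: [-180.0, -0.1, -171.5]
force: [0.1, 0.1, -0.3]
opening: 0.0383
```

```bash
python3 - <<'E'
from h import *
for n in("top","side"):
    s=ctrl.snapshot(n);save(s,n+"9");im=s["image"].astype(int)
    red=((im[...,0]>70)&(im[...,0]>2.0*im[...,1])&(im[...,0]>2.0*im[...,2])).astype(np.uint8)
    N,l,st,c=cv2.connectedComponentsWithStats(red);print(n,[c[i].round(1) for i in range(1,N) if st[i,4]>60])
    print('pred handle .12/.145',[proj(s,[.596,.0374,z-.004]).round(1) for z in(.12,.145)],'knob open top',proj(s,[.4525,.0157,.128]).round(1))
E
```

```text
top [array([226.1, 202.1]), array([398. , 224.5])]
pred handle .12/.145 [array([397.9, 223.8]), array([399.9, 220.1])] knob open top [418.4 323.3]
side []
pred handle .12/.145 [array([350.9, 272.2]), array([351.8, 259.8])] knob open top [261.2 299.3]
```

View pics/top9.png

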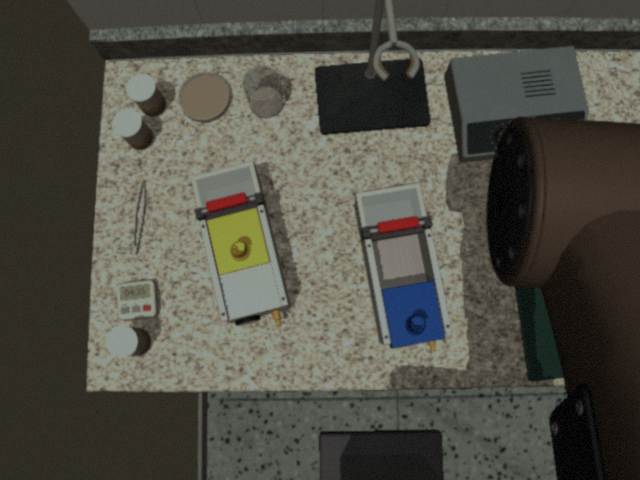

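View pics/side9.png

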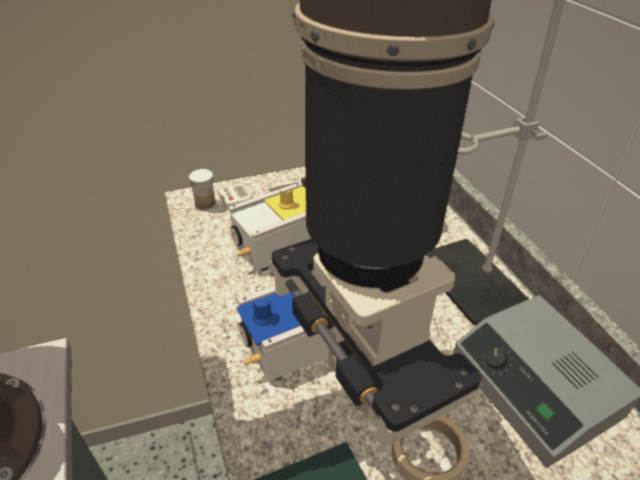

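The top view shows the blue lid slid to the front with its knob at (417,321), where (418,323) was expected. The red handle is at (398,224.5), against (397.9,223.8) predicted for a shut gate. The yellow box hasn't moved and the arm touches nothing.

```bash
python3 -c "
from plant import ctrl
print(ctrl.close_job())"
```

```text
the job is handed in; nothing more can be done
None
```

The gate on the blue-lidded box was pressed shut first, then the blue lid was slid fully open. The job was handed in about 16 s in, with no verdict reported.

- **Gate:** I pressed the red handle down with closed fingers. It stopped at 120.1 mm and held under about 18 N. The last top picture puts it at (398,224.5), against (397.9,223.8) predicted for shut.
- **Lid:** I gripped the knob (23.6 mm measured) and slid it about 75 mm towards the front, where the force rose at the stop. My first release began backing off before the fingers had opened, which may have moved the lid about 0.4 mm. I regripped, pulled it to the stop again (about 12 N) and let go without backing off.
- **Final state:** The last top picture shows the knob at (417,321), against (418,323) predicted for open. The gripper is clear and reads about zero force, and I saw no change to the yellow-lidded box.
- **Not confirmed:** The arm hid the red handle in the last side picture, so the final gate check rests on the top view, the felt stop and the drop seen in the side view after pressing. My handle fit before the press was rough: it gave a yaw of 4.4°, against 8.5–9° from the edges and screws. I used 8.7°, and the grip and slide were consistent with that.

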